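# Hold the spring probe square on the ringed boss

## Task

Take the spring-loaded hand probe out of its stand and hold its tip inside the ring marked on the boss of the tilted bracket, square to the boss face and pressed gently, so that the plunger is about half way in. Finish while still holding it there, still, with the fingers on the probe; leave the tilt of the fixture as it is set and do not disturb the other things on the bench.

Things in the scene. Friction and masses are not known exactly. Their poses are not given: they have to be found in the camera images.
- probe: Hand probe, loose, 180 g, upright in its stand. Aluminium grip 28 x 28 mm square (z = 0 to 56 mm), black cap on top to z = 64 mm, round steel nose 18 mm across below (z = 0 to -35 mm), then a thin spring plunger. Origin: centre of the grip's underside, which rests on the stand's top. z up the probe's axis, x and y square to the grip's flats; any yaw at the start and any turn about z at the end.
- tip (a point): The round end of the plunger (tip radius 4 mm), on the probe's axis, 57 mm below the probe's origin when the plunger is out and 45 mm when it is fully in. Axes as the probe's.
- plunger (a joint): How far the plunger is pushed into the nose, in m: 0 = out, 0.012 = fully in, 0.006 = half way. Spring: about 1.2 N to start it, 3.6 N at half way, 6 N fully in.
- stand: Black square block 80 x 80 mm, 70 mm high, fixed, with an upright round hole (22 mm across, 66 mm deep) in the middle of its top, in which the probe's nose hangs with about 2 mm of play. Origin: centre of its underside.
- nest: Tilting fixture, fixed to the bench: steel base 150 x 130 x 15 mm with two cheeks (12 mm thick, 50 mm wide, to 75 mm height) at y = -58 and +58 mm that carry a tilting plate with the clamped cast bracket. Origin: centre of the base's underside; the bracket's face leans towards its -x side.
- tilt (a joint): Tilt of the plate about the line through the cheeks 60 mm above the bench, rad: 0 = level, larger = its face leans over to the fixture's -x side (the robot's side). Set between 0.12 and 0.5; strong friction (6 N m) holds it against a light push.
- spot (a point): Marked spot: centre of the flat top of the round steel boss (32 mm across, 6 mm high) on the clamped bracket, inside a drawn black ring 19 mm across. z points straight out of the face. It lies 14 mm to -x, 10 mm to +y and 38 mm out from the middle of the tilt line. Three pins at the bracket's +x end, 47 mm away, stand 12 mm above the boss; the side clamps are no higher than the boss.
- spare_part: Bystander, loose: a finished bracket like the clamped one (90 x 66 mm plate 20 mm thick, ringed boss, three pins), lying flat on the bench. Origin: centre of its underside.
- plug_gauge: Bystander, loose: round steel plug gauge 18 mm thick, 80 mm long, lying on the bench. Origin: on the bench below it, 10 mm from its middle towards its thinner end.
- oil: Bystander, loose: white bottle, 48 mm across, 140 mm high, standing. Origin: centre of its underside.
- driver: Bystander, loose: screwdriver with a black handle, 180 mm long, 26 mm thick, lying on the bench along its x. Origin: on the bench below its middle.
- pin_tray: Bystander, loose: grey tray 150 x 100 x 35 mm, open on top. Origin: centre of its underside.
There are look-alikes about, which are no part of the job. What is shaped like the nest but green or red is not meant.

How it is judged (in metres and radians):
On the way:
1. the probe is gripped and out of its stand (its tip above the stand's top), touching nothing but the fingers (z of tip in the frame of stand above 0.072 m and contact force between probe and the fingers above 1 N and contact force between probe and stand below 0.1 N and contact force between probe and nest below 0.1 N), for 0.1 s.
At the end, for the whole second after the job is handed in: Tip within 8.5 mm of the spot, probe axis within 0.14 rad (8 degrees) of square to the boss face, plunger 3 to 9 mm in, tip pressing over 0.7 N and the probe on the fixture under 8 N, fingers holding the probe, clear of its stand, slower than 10 mm/s (distance between tip and spot below 0.0085 m and angle between the z axis of probe and the z axis of spot, either way round below 0.14 rad and value of joint plunger between 0.003 and 0.009 m and contact force between plunger and nest above 0.7 N and contact force between probe and nest below 8 N and contact force between probe and the fingers above 1 N and linear speed of probe below 0.01 m/s and contact force between probe and stand below 0.1 N); the arm keeps its last pose, push and grip.
It fails at once if the probe is pushed against the fixture with more than 18 N (not gently) (contact force between probe and nest above 18 N).
It fails at once if the fixture's tilt is changed (the spot shifts by more than 4 mm) (distance of spot from where it was at the start of the episode above 0.004 m).
It fails at once if another thing on the bench is shifted by more than 25 mm (distance of any of spare_part, plug_gauge, oil, driver, pin_tray from where it was at the start of the episode above 0.025 m).
It also fails if it takes over 38 s, if anything falls off the work surface, if the arm or the gripper's body presses on something with over 40 N, if the wrist force passes 120 N, or if a joint passes its speed limit or range.

## Robot

A 7-joint arm with a two-finger parallel gripper is mounted at the origin on the work surface. World frame = base frame: x ahead of the robot, y to its left, z up, the work surface at z = 0. Lengths are in m, angles in degrees, forces in N, time in s.
With the tool pointing down it reaches from about 0.4 to 0.9 m from the base axis. Payload 5.5 kg.
Tool frame: the origin (TCP) lies midway between the tips of the shut fingers; the grasp point (between the pads) lies 19 mm behind it (grasp_offset is the distance from the TCP to the grasp point, in m); z points along the fingers, y is the direction in which the jaws open and shut (so a half turn about z gives the same grasp; the last joint's range is limited). The gripper opens to 92 mm and grips with 3 to 60 N. Pads are 19 mm wide; open, the fingers measure 130 mm over their backs; the gripper's body (75 mm by 190 mm) begins 47 mm behind the grasp point.
Start: joints at [90.138, 28.699, -24.465, 88.831, 12.651, 65.22, -12.049], TCP at [0.168, -0.628, 0.196] pointing down, gripper open.
Joint ranges: [-164.97, 164.97], [-17.58, 116.51], [-87.97, 89.64], [11.32, 138.91], [-80.73, 260.73], [10.89, 115.49], [-147.41, 147.41]. Speed limits (degrees/s): [147.25, 147.25, 180, 180, 180, 180, 180].

## Interface

Orientations are given as [roll, pitch, yaw] about the fixed x, y, z axes, in that order (R = Rz(yaw) Ry(pitch) Rx(roll)).
In Python, from cell import * gives the robot as it stands.
- The arm moves only by the shell command python3 -m inch 'ROWS' [FORCE]. ROWS is text: rows parted by semicolons, each of 7 numbers parted by spaces: the shift along the tool's x, y, z as a fraction of full scale, then the turn, a rotation vector about the tool's x, y, z as a fraction of full scale, then the finger opening in mm, from 0 to 91.8. In form: tx ty tz rx ry rz fingers; .... A call has exactly 8 rows; each row is the pose to reach, as a shift and turn from the pose commanded when the call began, along the tool's axes at that moment; what a row does not reach only later rows make up. Full scale, the value 1, is 0.2 m for a shift and 60 degrees for a turn. A row lasts 1/12 s, in which the tool goes at most 41.7 mm and 7.16 degrees, less where a joint would pass 70% of its speed; a pose out of reach is approached as far as the arm can. A call with a number of a shift or a turn outside -1 to 1 is refused whole. A call with a gripper value outside its range is refused whole. The fingers move at their own pace and stop on an object; FORCE is the grip in N (left out, the last holds). Time passes only in rows, so rows that repeat a pose let the fingers close, or fill a call up. It gives the time, the measured TCP pose, the force and the opening at its end, in the units of the state.
- read_state(): the state, without advancing time (a new reading comes with each control period).
- camera(name): name is "scene" or "top"; returns the picture (384x512x3 uint8, red, green, blue); there is no depth.
- calibration(name): a dict with "fx", "fy", "cx", "cy" (pixels), "cam_to_world" (4x4, takes a point from camera to world coordinates). Camera axes: x right, y up, looking along -z (the intrinsics and any distortion apply to the point x, -y, -z); pixel columns grow to the right and rows downward; lengths in m; the calibration is good to about 2 mm. A picture is of the moment at which its call begins. calibration takes no time and is no camera call.
- close_job(): hands the job in, once; it reports no verdict.
Trained networks look in the newest picture that a camera, given by its name, has taken for a name from the list of things; names that differ only in an ending like _2 or _b are one class to them, and where a whole thing is asked for, a point or a joint stands for the part that bears it (a point fixed in the world has none). Each returns a list of dicts, best first, with "conf" (0 to 1); they miss things now and then, are a little off and sometimes report something else, mostly with a low value. They report only what shows in the picture. A call takes as long as a camera call. They do not tell look-alikes from the thing itself.
- search_frame(camera, thing): "position" ([column, row] as shares, 0 to 1, of the picture: columns of its width, rows of its height, amid what is visible of it).
- trace(camera, thing): "region" (384x512 bool, what is visible of it) and "position" ([column, row] as shares, 0 to 1, of the picture: columns of its width, rows of its height, amid what is visible of it).
The state is a dict: "t": time; "joint_positions": joint angles; "dq": joint speeds; "joint_efforts": joint torques, N m; "tcp_pos": TCP position; "eef_rot": TCP orientation; "contact_force": force on the tool from outside, world axes, zero at the start; "moment": the same for the moment, N m; "width": finger opening in m.
Only numpy, scipy, OpenCV 4.12 (cv2) and the standard library are available. Lean on these libraries where they do the work, as an engineer would, in place of code of your own. Each camera call takes 0.05 s, during which the arm holds its last target.

## Working session

There is one attempt and no reset: what is moved stays moved. The work goes in short steps, Python scripts to look and compute and a shell command to move; the robot and the scene stay as the last step left them, time stands still between calls to the robot, and variables do not carry over. Pictures are saved under pics/ and viewed, and the job is handed in when it is done.

```bash
ls; mkdir -p pics
python3 - <<'E'
from cell import *
import cv2,numpy as np
print(read_state())
for n in ["scene","top"]:
    im=camera(n); cv2.imwrite(f"pics/{n}0.png",im[:,:,::-1])
    c=calibration(n); print(n,{k:(np.round(v,4).tolist() if not isinstance(v,float) else v) for k,v in c.items()})
E
```

```text
pics
{'t': 0.0, 'joint_positions': array([ 90.13680988,  28.75439411, -24.45504476,  88.89241549,
        12.65057465,  65.21817636, -12.04894101]), 'dq': array([-0.087953  , -0.08293951,  0.04565061,  0.09848118,  0.01803064,
       -0.05356516, -0.03766655]), 'joint_efforts': array([ 5.73907982e-04, -5.66604781e+01, -5.81561878e+00, -2.79116571e+01,
       -6.85538887e-02,  3.11028503e-02,  1.48427353e-04]), 'tcp_pos': array([ 0.16739861, -0.62728505,  0.19496776]), 'eef_rot': array([-1.79888697e+02, -5.27950412e-03,  1.49484732e+01]), 'contact_force': array([-0.06041233,  0.44255753, -0.18186853]), 'moment': array([-0.01411149,  0.04203777, -0.0104401 ]), 'width': 0.09140577479147328}
scene {'fx': 355.2011519962821, 'fy': 355.2011519962821, 'cx': 259.0888389651228, 'cy': 187.68633273663445, 'cam_to_world': [[-0.5221, -0.6932, 0.4968, 1.1203], [0.8529, -0.4261, 0.3018, 0.3185], [0.0025, 0.5813, 0.8137, 1.0196], [0.0, 0.0, 0.0, 1.0]]}
top {'fx': 359.9935538713197, 'fy': 359.9935538713197, 'cx': 252.55705646705093, 'cy': 193.33155965851242, 'cam_to_world': [[-0.013, 0.9838, -0.1787, 0.3153], [-0.9998, -0.0152, -0.011, -0.0207], [-0.0136, 0.1785, 0.9838, 1.3673], [0.0, 0.0, 0.0, 1.0]]}
```

View pics/scene0.png

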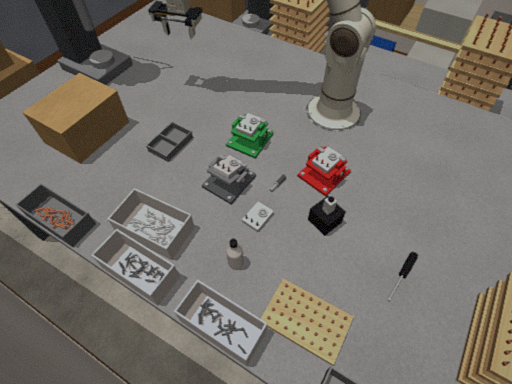

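View pics/top0.png

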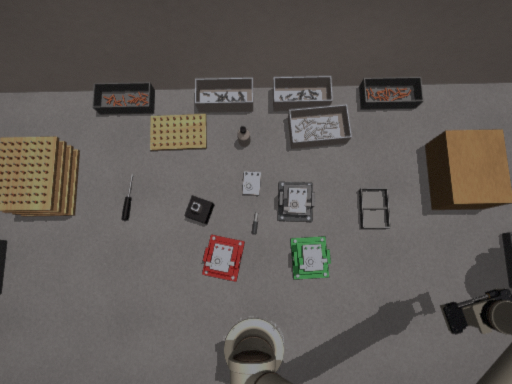

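```bash
cat > h.py <<'E'
import numpy as np,cv2
def crop(path,out,c,r,h,w,s):
    im=cv2.imread(path)[r:r+h,c:c+w]
    im=cv2.resize(im,None,fx=s,fy=s,interpolation=cv2.INTER_CUBIC)
    for k in range(0,w,10):
        cv2.putText(im,str(c+k),(k*s,8),0,0.3,(0,255,255),1); cv2.line(im,(k*s,10),(k*s,14),(0,255,255),1)
    for k in range(0,h,10):
        cv2.putText(im,str(r+k),(0,k*s+4),0,0.3,(0,255,255),1); cv2.line(im,(20,k*s),(24,k*s),(0,255,255),1)
    cv2.imwrite(out,im)
E
python3 - <<'E'
from h import *
crop("pics/top0.png","pics/a1.png",270,172,56,56,10)
crop("pics/scene0.png","pics/a2.png",195,145,60,70,10)
crop("pics/top0.png","pics/a3.png",178,188,44,44,12)
crop("pics/scene0.png","pics/a4.png",300,188,50,54,11)
E
```

```text
(no output)
```

View pics/a1.png

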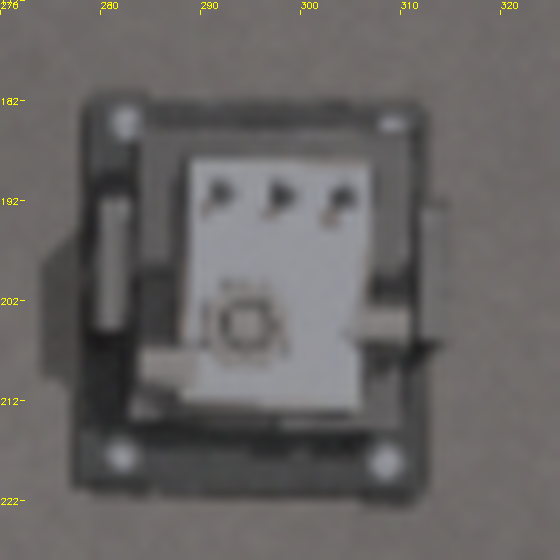

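View pics/a2.png

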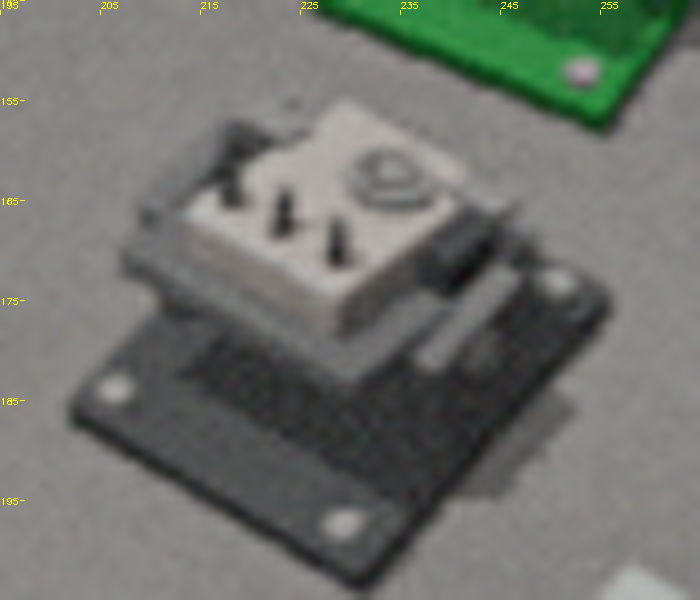

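View pics/a3.png

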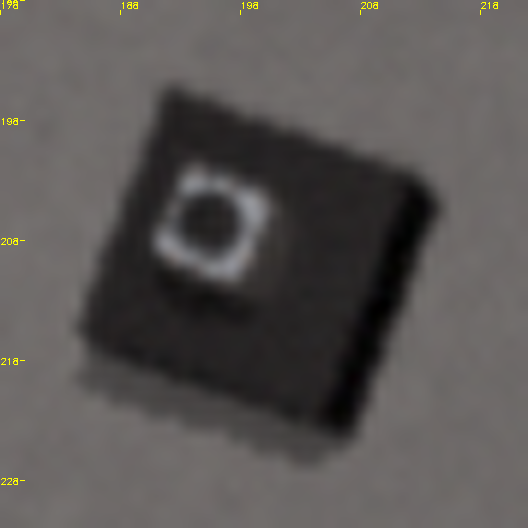

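View pics/a4.png

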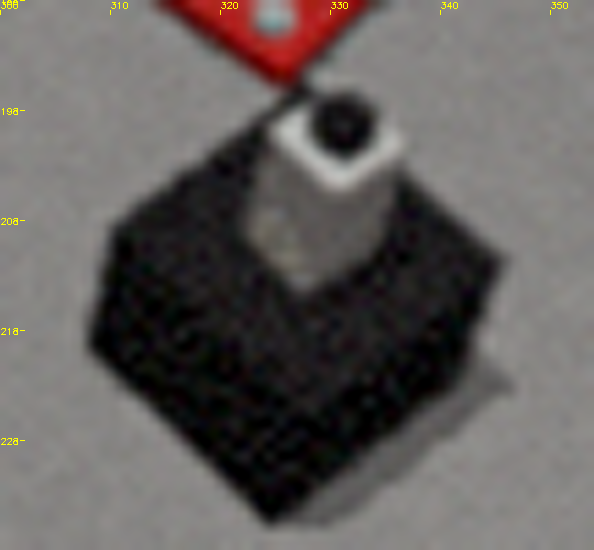

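```bash
cat >> h.py <<'E'
from cell import calibration
from scipy.optimize import least_squares
C={n:calibration(n) for n in("scene","top")}
def proj(n,P):
    c=C[n];M=np.linalg.inv(np.array(c["cam_to_world"]));p=np.atleast_2d(P)@M[:3,:3].T+M[:3,3]
    return np.c_[c["cx"]+c["fx"]*p[:,0]/-p[:,2], c["cy"]+c["fy"]*-p[:,1]/-p[:,2]]
def Rz(a): return np.array([[np.cos(a),-np.sin(a),0],[np.sin(a),np.cos(a),0],[0,0,1]])
def Ry(a): return np.array([[np.cos(a),0,np.sin(a)],[0,1,0],[-np.sin(a),0,np.cos(a)]])
E
cat > fit.py <<'E'
from h import *
def z(p,o,s): return (np.array(p,float)+.5)/s-.5+np.array(o)
B=[('p',45,33,32),('p',45,-33,32),('p',-45,-33,32),('p',-45,33,32),('p',-14,10,38)]
obs=[("top",B[i],z(q,(270,172),10)) for i,q in enumerate([(190,160),(370,163),(360,410),(183,400),(246,323)])]
obs+=[("top",('b',a,b,15),z(q,(270,172),10)) for a,b,q in [(75,65,(88,98)),(75,-65,(425,105)),(-75,65,(78,487)),(-75,-65,(425,497))]]
obs+=[("scene",B[i],z(q,(195,145),10)) for i,q in enumerate([(335,305),(190,213),(345,100),(475,205),(390,178)])]
obs+=[("scene",('b',75,-65,15),z((75,405),(195,145),10)),("scene",('b',75,65,0),z((365,590),(195,145),10)),("scene",('b',-75,65,15),z((608,298),(195,145),10))]
def pt(k,v):
    x,y,yaw,t=v; f,*p=k; p=np.array(p)/1000
    if f=='p': p=Ry(-t)@p+[0,0,.06]
    return Rz(yaw)@p+[x,y,0]
def res(v): return np.concatenate([proj(n,pt(k,v[:4]))[0]+(v[4:6] if n=="top" else v[6:8])-q for n,k,q in obs]+[v[4:]/1.0])
# init
if __name__=="__main__":
    s=least_squares(res,[.49,-.13,0,.3,0,0,0,0],loss="soft_l1")
    v=s.x;print(np.round(v,4),"deg",np.degrees(v[2:4]))
    for (n,k,q),r in zip(obs,res(v)[:2*len(obs)].reshape(-1,2)): print(n,k,np.round(q,1),np.round(r,2))
    print("spot",pt(B[4],v[:4]),"normal",Rz(v[2])@Ry(-v[3])@[0,0,1])
    J=s.jac;print("sd",np.sqrt(np.diag(np.linalg.inv(J.T@J)))*.6)
    # stand + probe
    def zz(p):return z(p,(178,188),12)
    def zs(p):return z(p,(300,188),11)
    h=.04
    so=[("top",(h,h,.07),zz((168,90))),("top",(h,-h,.07),zz((418,172))),("top",(-h,-h,.07),zz((335,425))),("top",(-h,h,.07),zz((82,335))),
     ("scene",(h,h,.0),zs((480,345))),("scene",(h,h,.07),zs((500,260))),("scene",(h,-h,.0),zs((272,522))),("scene",(-h,-h,.07),zs((112,230))),("scene",(-h,-h,0),zs((92,345))),("scene",(-h,h,.07),zs((297,85)))]
    def sp(p,v): return Rz(v[2])@np.array(p)+[v[0],v[1],0]
    # scene corner association by nearest over the two alternatives is checked from residuals
    f=lambda v:np.concatenate([proj(n,sp(p,v))[0]-q for n,p,q in so if n=="top"])
    s=least_squares(f,[.45,.14,-.25]);print("stand top",s.x,np.degrees(s.x[2]),np.round(s.fun,2))
    vt=s.x
    for a in(h,-h):
        for b in(h,-h):
            for zc in(0,.07): print("scene corner",np.round(sp((a,b,zc),vt),3),np.round(proj("scene",sp((a,b,zc),vt))[0],1))
    print([np.round(q,1) for n,p,q in so if n=="scene"])
    g=.014
    tq=[zz(p) for p in[(182,168),(270,185),(240,285),(153,250)]];sq=[zs(p) for p in[(293,95),(405,135),(340,190),(262,130)]]
    print("cap/top centre",np.mean(tq,0),np.mean(sq,0))
    # probe: grip top at z=.126, yaw
    def pp(v): return [Rz(v[2])@[a,b,0]+[v[0],v[1],.126] for a,b in((g,g),(g,-g),(-g,-g),(-g,g))]
    f=lambda v:(proj("top",pp(v))-tq).ravel()
    s=least_squares(f,[*vt[:2],-.25]);print("probe top-cam",s.x,np.degrees(s.x[2]),np.round(s.fun,1))
    print("in scene",np.round(proj("scene",pp(s.x)),1),"seen",np.round(sq,1))
E
python3 fit.py
```

```text
[ 0.5305 -0.1658 -0.0482  0.2788  0.0951  0.3254 -0.0629  0.6452] deg [-2.76363683 15.97657887]
top ('p', 45, 33, 32) [288.6 187.6] [-0.2  -0.38]
top ('p', 45, -33, 32) [306.6 187.8] [ 0.29 -0.09]
top ('p', -45, -33, 32) [305.6 212.6] [0.16 0.13]
top ('p', -45, 33, 32) [287.8 211.6] [-0.5   0.52]
top ('p', -14, 10, 38) [294.2 203.8] [0.11 0.1 ]
top ('b', 75, 65, 15) [278.4 181.4] [-0.09 -0.3 ]
top ('b', 75, -65, 15) [312. 182.] [0.16 0.08]
top ('b', -75, 65, 15) [277.4 220.2] [ 0.01 -0.26]
top ('b', -75, -65, 15) [312.  221.2] [-0.07 -0.09]
scene ('p', 45, 33, 32) [228. 175.] [ 0.46 -0.28]
scene ('p', 45, -33, 32) [213.6 165.8] [-0.92  0.04]
scene ('p', -45, -33, 32) [229.  154.6] [-0.19 -0.06]
scene ('p', -45, 33, 32) [242. 165.] [ 2.17 -2.33]
scene ('p', -14, 10, 38) [233.6 162.4] [0.16 0.01]
scene ('b', 75, -65, 15) [202. 185.] [-1.24  0.23]
scene ('b', 75, 65, 0) [231.  203.6] [-0.18  1.7 ]
scene ('b', -75, 65, 15) [255.4 174.4] [ 0.43 -0.49]
spot [ 0.50708215 -0.15461934  0.0926788 ] normal [-0.27492427  0.01327115  0.96137429]
sd [0.00202682 0.00173662 0.00802013 0.02517412 0.4
[... 296 characters left out ...]
18.4]
scene corner [0.522 0.141 0.07 ] [309.3 207.1]
scene corner [0.472 0.242 0.   ] [341.1 221.2]
scene corner [0.472 0.242 0.07 ] [345.3 210. ]
scene corner [0.446 0.167 0.   ] [323.7 205.5]
scene corner [0.446 0.167 0.07 ] [326.9 193.8]
[array([343.2, 218.9]), array([345. , 211.2]), array([324.3, 235. ]), array([309.7, 208.5]), array([307.9, 218.9]), array([326.5, 195.3])]
cap/top centre [195.14583333 206.04166667] [329.09090909 200.04545455]
probe top-cam [ 0.49876993  0.19419571 -0.30150953] -17.275223356985947 [-0.1 -0.4  0.2  0.4  0.2 -0.3 -0.2  0.3]
in scene [[331.  205. ]
 [324.1 199.1]
 [330.3 194.1]
 [337.2 199.8]] seen [[326.2 196.2]
 [336.4 199.8]
 [330.5 204.8]
 [323.4 199.4]]
```

```bash
cat > go.py <<'E'
# print fraction shifts/turn from current measured pose to goal: pos xyz, rpy(deg)
import sys
from cell import read_state
from scipy.spatial.transform import Rotation as R
import numpy as np
def go(p,R1):
    s=read_state();R0=R.from_euler('xyz',s['eef_rot'],degrees=True)
    d=R0.inv().apply(np.array(p)-s['tcp_pos']);r=(R0.inv()*R1).as_rotvec(degrees=True)
    print("t",s['t'],"shift frac",np.round(d/.2,4),"turn frac",np.round(r/60,4),"dist",np.round(np.linalg.norm(d),4),"ang",np.round(np.linalg.norm(r),2))
if __name__=="__main__":
    a=list(map(float,sys.argv[1:]));go(a[:3],R.from_euler('xyz',a[3:],degrees=True))
E
python3 - <<'E'
from fit import *
import fit
fit.obs=[o for o in obs if not(o[0]=="scene" and o[1]==('p',-45,33,32))]
s=least_squares(fit.res,[.49,-.13,0,.3,0,0,0,0],loss="soft_l1");v=s.x
print(np.round(v,4)); print(pt(B[4],v[:4]),Rz(v[2])@Ry(-v[3])@[0,0,1],np.round(s.fun,1))
g=.014
tq=[z(p,(178,188),12) for p in[(182,168),(270,185),(240,285),(153,250)]];sq=[z(p,(300,188),11) for p in[(340,190),(262,130),(293,95),(405,135)]]
def pp(v): return [Rz(v[2])@[a,b,0]+[v[0],v[1],.126] for a,b in((g,g),(g,-g),(-g,-g),(-g,g))]
for bt,bs in(((0,0),(0,0)),(v[4:6],v[6:8])):
    f=lambda w:np.r_[(proj("top",pp(w))+bt-tq).ravel(),(proj("scene",pp(w))+bs-sq).ravel()]
    q=least_squares(f,[.5,.19,-.3]);print(q.x,np.degrees(q.x[2]),np.round(q.fun,1))
E
python3 go.py .40 -.45 .30 180 0 0
```

```text
[ 0.5298 -0.1656 -0.048   0.261   0.1314  0.2228  0.0017  0.5354]
[ 0.50692953 -0.15446262  0.09310099] [-0.2577242   0.012382    0.96613918] [-0.2 -0.5  0.3 -0.2  0.2  0.1 -0.5  0.5  0.1  0.  -0.1 -0.2  0.1  0.2
  0.  -0.2 -0.1 -0.   0.6 -0.2 -0.8  0.1 -0.  -0.4  0.3 -0.2 -1.  -0.
  0.1  1.5  0.6 -0.7  0.1  0.2  0.   0.5]
[ 0.50085397  0.19227788 -0.20770537] -11.90064121120574 [-0.  -0.8  0.4 -0.7  1.2 -1.2  0.6  0.2  0.3  0.4 -0.1  0.5  2.7 -1.9
 -0.1 -0.3]
[ 0.50043152  0.19204209 -0.207717  ] -11.901307225511218 [ 0.2 -0.4  0.6 -0.3  1.4 -0.8  0.8  0.5  0.3  0.8 -0.1  0.9  2.7 -1.5
 -0.1  0.1]
t 0.1 shift frac [ 1.3525 -0.5579 -0.5235] turn frac [-1.600e-03  2.000e-04  2.491e-01] dist 0.3108 ang 14.95
```

```bash
python3 -m inch '0.1 -0.03 -0.1 0 0 0.03 91.8; 0.25 -0.08 -0.2 0 0 0.08 91.8; 0.4 -0.14 -0.3 0 0 0.13 91.8; 0.55 -0.2 -0.4 0 0 0.18 91.8; 0.7 -0.28 -0.5 0 0 0.23 91.8; 0.85 -0.36 -0.5 0 0 0.28 91.8; 0.95 -0.45 -0.5 0 0 0.34 91.8; 1 -0.55 -0.5 0 0 0.4 91.8' 40
python3 go.py .49 -.02 .25 180 0 -17.3; python3 go.py .4995 .193 .22 180 0 -17.3
```

```text
t: 0.77
tcp_pos: [0.3361, -0.4675, 0.2961]
eef_rot: [-180.0, -0.1, -9.0]
contact_force: [-0.0, 0.3, 0.5]
width: 0.0916
t 0.7667 shift frac [ 0.4106 -2.3301  0.2333] turn frac [-0.0009 -0.0018  0.1387] dist 0.4755 ang 8.32
t 0.7667 shift frac [ 0.2911 -3.3893  0.384 ] turn frac [-0.0009 -0.0018  0.1387] dist 0.6847 ang 8.32
```

```bash
python3 -m inch '0.05 -0.12 0 0 0 0.02 91.8; 0.1 -0.27 0 0 0 0.04 91.8; 0.15 -0.42 0 0 0 0.06 91.8; 0.2 -0.57 0 0 0 0.08 91.8; 0.25 -0.7 0 0 0 0.1 91.8; 0.3 -0.82 0 0 0 0.12 91.8; 0.35 -0.93 0 0 0 0.137 91.8; 0.4 -1 0 0 0 0.137 91.8' 40
python3 go.py .4995 .193 .22 180 0 -17.3
```

```text
t: 1.43
tcp_pos: [0.4438, -0.2822, 0.296]
eef_rot: [-180.0, 0.0, -17.2]
contact_force: [-0.9, -0.2, 0.1]
width: 0.0916
t 1.4333 shift frac [-0.4349 -2.3521  0.3813] turn frac [-0.0005  0.0005  0.0022] dist 0.4844 ang 0.14
```

```bash
python3 -m inch '0 -0.12 0 0 0 0 91.8; 0 -0.27 0 0 0 0 91.8; 0 -0.42 0 0 0 0 91.8; 0 -0.57 0 0 0 0 91.8; 0 -0.7 0 0 0 0 91.8; 0 -0.82 0 0 0 0 91.8; 0 -0.93 0 0 0 0 91.8; 0 -1 0 0 0 0 91.8' 40
python3 go.py .4995 .193 .22 180 0 -17.3
```

```text
t: 2.1
tcp_pos: [0.5026, -0.0912, 0.2959]
eef_rot: [-180.0, 0.0, -17.1]
contact_force: [-0.4, -0.1, -0.6]
width: 0.0918
t 2.1 shift frac [-0.4328 -1.3534  0.3807] turn frac [-0.0007  0.0003  0.0032] dist 0.2942 ang 0.2
```

```bash
python3 -m inch '-0.05 -0.12 0 0 0 0 91.8; -0.1 -0.27 0 0 0 0 91.8; -0.15 -0.42 0.05 0 0 0 91.8; -0.2 -0.57 0.1 0 0 0 91.8; -0.27 -0.7 0.15 0 0 0 91.8; -0.33 -0.82 0.2 0 0 0 91.8; -0.39 -0.93 0.3 0 0 0.003 91.8; -0.43 -1 0.38 0 0 0.003 91.8' 40
python3 go.py .4995 .193 .22 180 0 -17.3
```

```text
t: 2.77
tcp_pos: [0.4786, 0.1252, 0.2193]
eef_rot: [-180.0, 0.0, -17.3]
contact_force: [0.8, -0.2, -0.8]
width: 0.0919
t 2.7667 shift frac [-0.001  -0.3549 -0.0032] turn frac [-0.0007  0.     -0.    ] dist 0.071 ang 0.04
```

```bash
python3 -m inch '0 -0.1 0 0 0 0 91.8; 0 -0.2 0 0 0 0 91.8; 0 -0.29 0 0 0 0 91.8; 0 -0.353 0 0 0 0 91.8; 0 -0.353 0 0 0 0 91.8; 0 -0.353 0 0 0 0 91.8; 0 -0.353 0 0 0 0 91.8; 0 -0.353 0 0 0 0 91.8' 40
python3 go.py .4995 .193 .083 180 0 -17.3
python3 - <<'E'
from h import *
from cell import *
for n in("scene","top"): cv2.imwrite(f"pics/{n}1.png",camera(n)[:,:,::-1])
crop("pics/top1.png","pics/b1.png",160,170,75,80,8)
crop("pics/scene1.png","pics/b2.png",290,140,110,75,5)
E
```

```text
t: 3.43
tcp_pos: [0.5006, 0.1882, 0.2198]
eef_rot: [179.9, 0.0, -17.5]
contact_force: [0.3, -0.0, -0.5]
width: 0.0921
t 3.4333 shift frac [-0.0126 -0.0218  0.6839] turn frac [ 0.0011  0.0001 -0.0039] dist 0.1369 ang 0.24
```

View pics/b1.png

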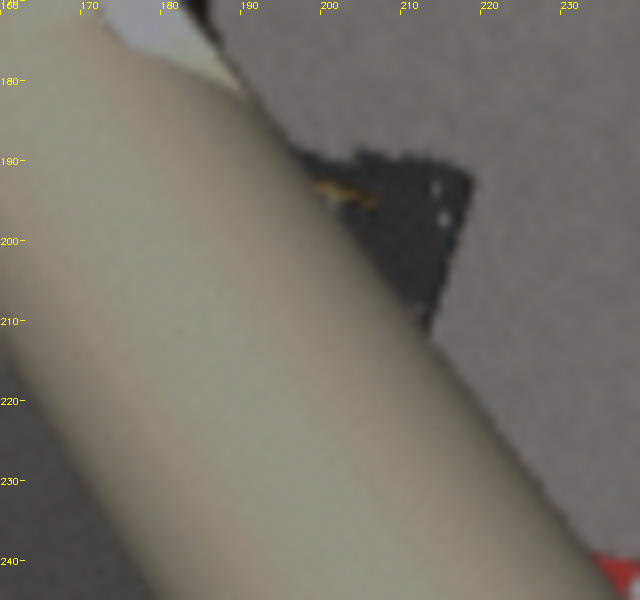

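View pics/b2.png

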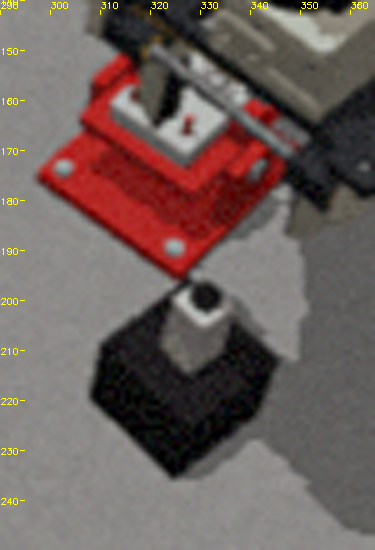

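```bash
python3 go.py .4995 .193 .083 180 0 -17.3; python3 -m inch '-0.01 -0.02 0.1 0 0 0 91.8; -0.01 -0.02 0.2 0 0 0 91.8; -0.01 -0.02 0.3 0 0 0 91.8; -0.01 -0.02 0.36 0 0 0 91.8; -0.01 -0.02 0.4 0 0 0 91.8; -0.01 -0.02 0.42 0 0 0 91.8; -0.01 -0.02 0.42 0 0 0 91.8; -0.01 -0.02 0.42 0 0 0 91.8' 40; python3 go.py .4995 .193 .083 180 0 -17.3
python3 - <<'E'
from h import *
from cell import *
for n in("scene",): cv2.imwrite(f"pics/{n}2.png",camera(n)[:,:,::-1])
crop("pics/scene2.png","pics/b3.png",290,150,100,80,7)
E
python3 go.py .4995 .193 .083 180 0 -17.3
```

```text
t 3.5333 shift frac [-0.0136 -0.0207  0.6849] turn frac [ 0.0007 -0.0002 -0.0041] dist 0.1371 ang 0.25
t: 4.2
tcp_pos: [0.5006, 0.1941, 0.1366]
eef_rot: [-180.0, -0.0, -17.5]
contact_force: [-0.3, 0.8, 0.1]
width: 0.0918
t 4.2 shift frac [-0.0036  0.0072  0.2681] turn frac [-0.0005 -0.0007 -0.0028] dist 0.0537 ang 0.17
t 4.25 shift frac [-0.0047  0.0085  0.2696] turn frac [-0.0009 -0.0012 -0.0027] dist 0.0539 ang 0.19
```

View pics/b3.png

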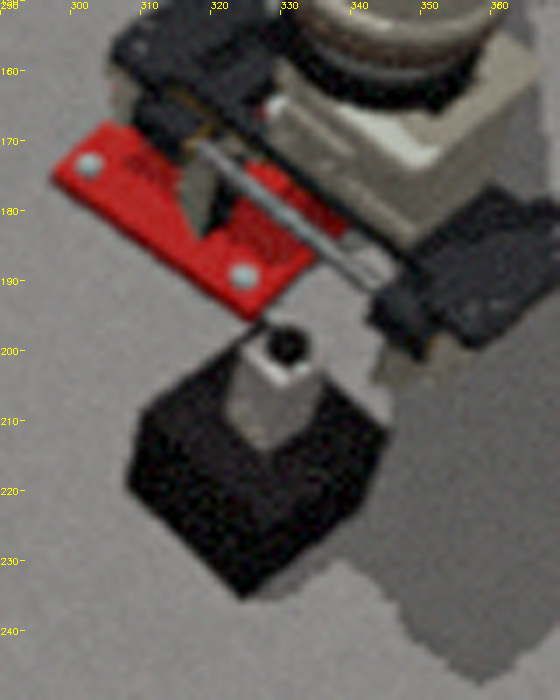

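```bash
python3 -m inch '-0.004 0.007 0.06 0 0 0 91.8; -0.004 0.007 0.12 0 0 0 91.8; -0.004 0.007 0.17 0 0 0 91.8; -0.004 0.007 0.21 0 0 0 91.8; -0.004 0.007 0.245 0 0 0 91.8; -0.004 0.007 0.265 0 0 0 91.8; -0.004 0.007 0.265 0 0 0 91.8; -0.004 0.007 0.265 0 0 0 91.8' 40; python3 go.py .4995 .193 .083 180 0 -17.3
python3 - <<'E'
from h import *
from cell import *
for n in("scene",): cv2.imwrite(f"pics/{n}3.png",camera(n)[:,:,::-1])
crop("pics/scene3.png","pics/b4.png",290,150,100,80,7)
E
```

```text
t: 4.92
tcp_pos: [0.499, 0.1932, 0.0831]
eef_rot: [-180.0, 0.0, -17.4]
contact_force: [-1.3, 0.5, 0.3]
width: 0.0918
t 4.9167 shift frac [0.0029 0.0001 0.0004] turn frac [-0.      0.     -0.0022] dist 0.0006 ang 0.13
```

View pics/b4.png

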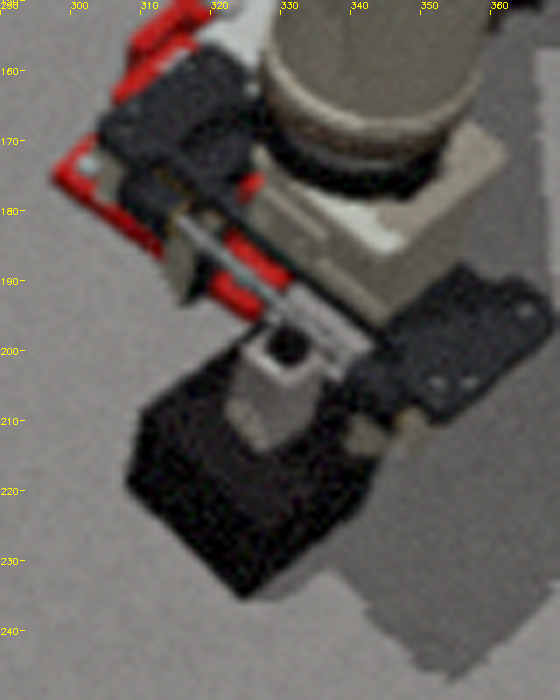

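Run:
```python
from h import *
for zz in (.083,.102,.134): print(zz,proj("scene",[.4995,.193,zz]))
for s in(1,-1):
  print(proj("scene",np.array([.499,.1932,.083])+s*.055*np.array([.297,.955,0])))
```

```text
0.083 [[327.91291741 207.10729061]]
0.102 [[328.90165762 203.79265141]]
0.134 [[330.6316732  197.99297079]]
[[341.440228   218.48434526]]
[[315.20600021 196.04133558]]
```

Run:
```python
from h import *
crop("pics/scene3.png","pics/b5.png",300,170,55,60,13)
im=cv2.imread("pics/b5.png")
x=Rz(np.radians(-17.4))@[1,0,0];y=Rz(np.radians(-17.4))@[0,1,0];c=np.array([.499,.1932,.083])
def dr(P,col):
    q=(proj("scene",P)-[300,170]+.5)*13;cv2.polylines(im,[q.astype(int)],True,col,1)
for s in(1,-1):
  for zz in(0,.04):
    dr(np.array([c+x*a+y*s*b+[0,0,zz] for a,b in((.0095,.046),(.0095,.065),(-.0095,.065),(-.0095,.046))]),(0,255,0) if zz==0 else (255,0,0))
for zz in(.07,.126): dr(np.array([np.array([.4995,.193,zz])+x*a+y*b for a,b in((.014,.014),(.014,-.014),(-.014,-.014),(-.014,.014))]),(0,0,255))
cv2.imwrite("pics/b5.png",im)
```

```text
(no output)
```

View pics/b5.png

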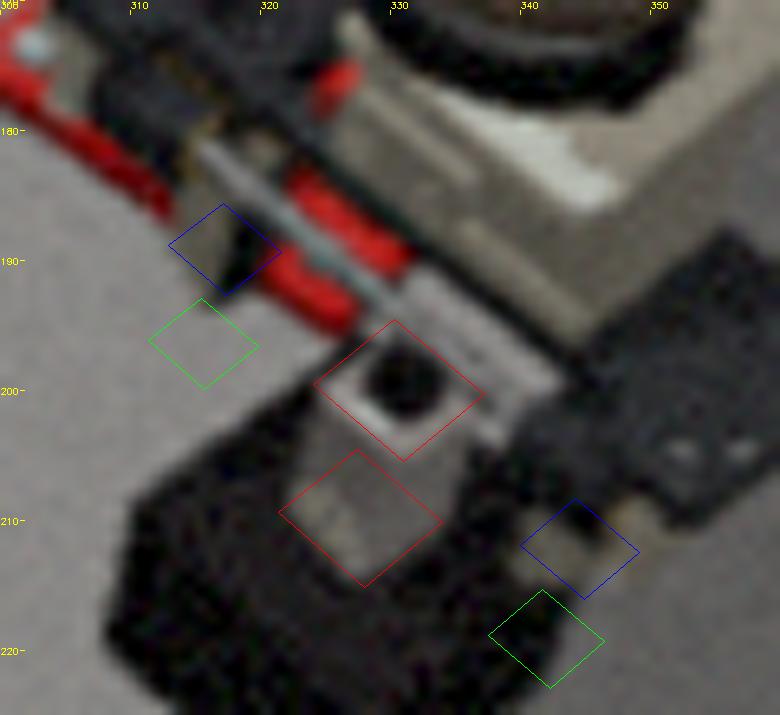

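```bash
python3 -m inch '0 0 0 0 0 0 60; 0 0 0 0 0 0 40; 0 0 0 0 0 0 26; 0 0 0 0 0 0 20; 0 0 0 0 0 0 15; 0 0 0 0 0 0 10; 0 0 0 0 0 0 10; 0 0 0 0 0 0 10' 40
python3 - <<'E'
from h import *
from cell import *
for n in("scene",): cv2.imwrite(f"pics/{n}4.png",camera(n)[:,:,::-1])
crop("pics/scene4.png","pics/b6.png",290,160,75,80,8)
print(read_state()['width'])
E
```

```text
t: 5.63
tcp_pos: [0.4989, 0.1929, 0.083]
eef_rot: [180.0, -0.0, -17.5]
contact_force: [-0.1, -0.4, -0.6]
width: 0.0433
0.03922190878591769
```

View pics/b6.png

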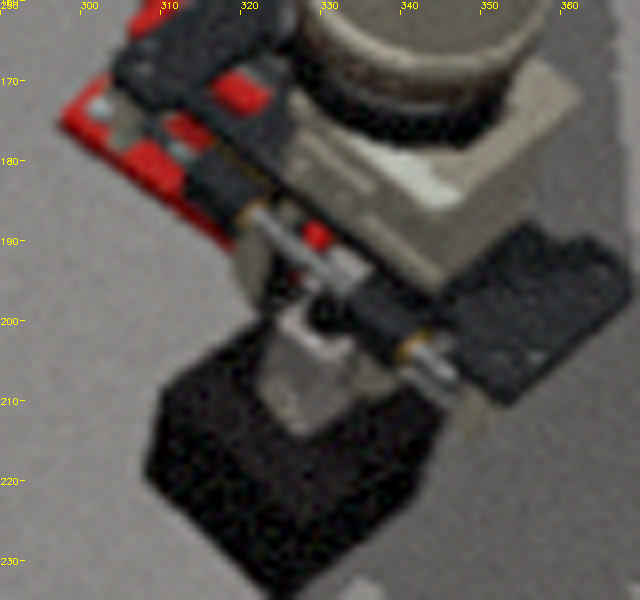

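```bash
python3 -m inch '0 0 0 0 0 0 10; 0 0 0 0 0 0 10; 0 0 0 0 0 0 10; 0 0 0 0 0 0 10; 0 0 0 0 0 0 10; 0 0 0 0 0 0 10; 0 0 0 0 0 0 10; 0 0 0 0 0 0 10' 40
python3 - <<'E'
from h import *
from cell import *
for n in("scene",): cv2.imwrite(f"pics/{n}5.png",camera(n)[:,:,::-1])
crop("pics/scene5.png","pics/b7.png",290,160,75,80,8)
print(read_state()['width'])
E
```

```text
t: 6.35
tcp_pos: [0.4989, 0.1931, 0.083]
eef_rot: [-180.0, 0.0, -17.4]
contact_force: [0.0, 0.7, 0.2]
width: 0.0278
0.027766698891902763
```

View pics/b7.png

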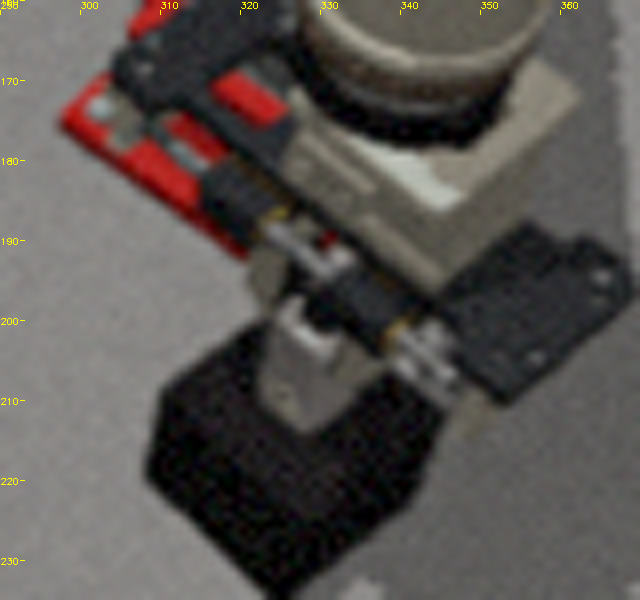

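Run:
```python
from h import *
crop("pics/scene5.png","pics/b8.png",308,178,42,46,17)
im=cv2.imread("pics/b8.png")
x=Rz(np.radians(-17.4))@[1,0,0];y=Rz(np.radians(-17.4))@[0,1,0];c=np.array([.499,.1932,.083])
def dr(P,col):
    q=(proj("scene",P)+[0,.6]-[308,178]+.5)*17;cv2.polylines(im,[q.astype(int)],True,col,1)
for s in(1,-1):
  for zz in(0,.02,.04):
    dr(np.array([c+x*a+y*s*b+[0,0,zz] for a,b in((.0095,.014),(.0095,.030),(-.0095,.030),(-.0095,.014))]),(0,255,0) if zz==0 else (255,0,0))
cv2.imwrite("pics/b8.png",im)
```

```text
(no output)
```

View pics/b8.png

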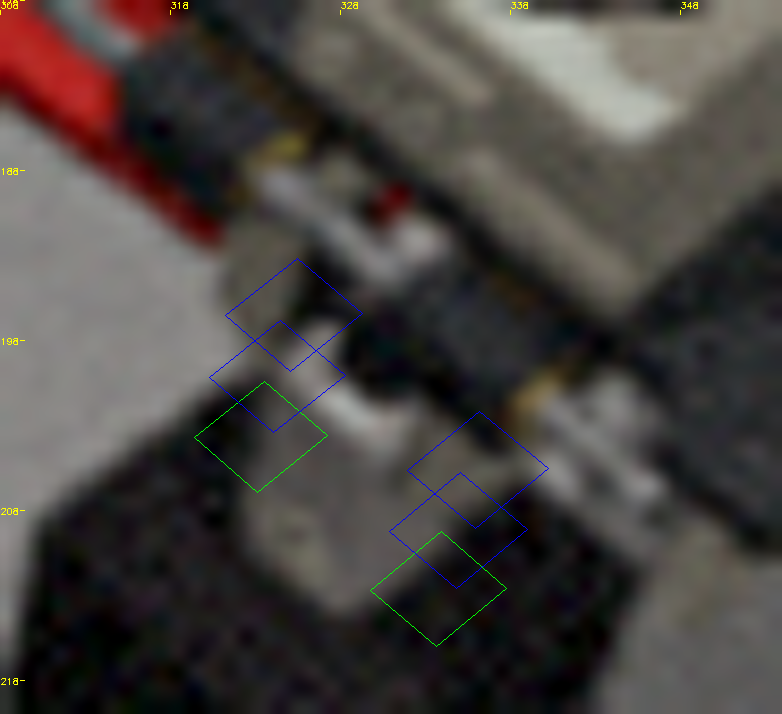

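```bash
python3 -m inch '0 0 -0.04 0 0 0 10; 0 0 -0.1 0 0 0 10; 0 0 -0.17 0 0 0 10; 0 0 -0.25 0 0 0 10; 0 0 -0.33 0 0 0 10; 0 0 -0.4 0 0 0 10; 0 0 -0.46 0 0 0 10; 0 0 -0.5 0 0 0 10' 40
python3 - <<'E'
from h import *
from cell import *
for n in("scene","top"): cv2.imwrite(f"pics/{n}6.png",camera(n)[:,:,::-1])
crop("pics/scene6.png","pics/c1.png",290,140,90,80,8)
print(read_state()['width'],read_state()['tcp_pos'])
E
```

```text
t: 7.07
tcp_pos: [0.4996, 0.193, 0.1852]
eef_rot: [-180.0, -0.1, -17.5]
contact_force: [0.8, 0.3, -1.9]
width: 0.0282
0.028213120270701327 [0.50003489 0.19325277 0.18488036]
```

View pics/c1.png

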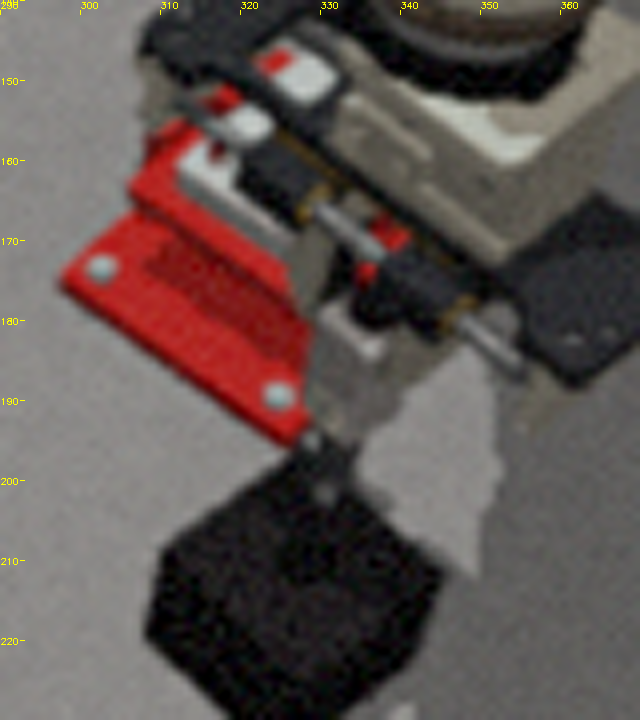

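```bash
cat > goal.py <<'E'
import sys,numpy as np
from go import *
S=np.array([.507,-.1545,.093]);t=.27;yw=-.048
n=R.from_euler('z',yw).apply([-np.sin(t),0,np.cos(t)])
def target(h,ds=(0,0),toolyaw=-17.4):
    R0=R.from_euler('xyz',[180,0,toolyaw],degrees=True)
    ax=np.cross([0,0,1],n);R1=R.from_rotvec(ax/np.linalg.norm(ax)*np.arccos(n[2]))*R0
    return S+n*h,R1
if __name__=="__main__":
    p,R1=target(float(sys.argv[1]));print("goal",p,R1.as_euler('xyz',degrees=True),R1.as_matrix()[:,2],-n);go(p,R1)
E
python3 goal.py .15
```

```text
goal [ 0.46703637 -0.15258027  0.23756563] [-175.9961113   -14.95497563  -17.92573186] [ 0.26642422 -0.01279819 -0.9637709 ] [ 0.26642422 -0.01279819 -0.9637709 ]
t 7.1667 shift frac [ 0.3624  1.6985 -0.2651] turn frac [ 0.0639  0.2468 -0.0012] dist 0.3514 ang 15.29
```

```bash
python3 -m inch '0 0.05 -0.1 0 0 0 10; 0.03 0.15 -0.2 0.01 0.02 0 10; 0.06 0.28 -0.25 0.02 0.05 0 10; 0.1 0.42 -0.27 0.03 0.08 0 10; 0.13 0.56 -0.27 0.04 0.11 0 10; 0.17 0.7 -0.27 0.05 0.14 0 10; 0.2 0.85 -0.27 0.06 0.17 0 10; 0.22 1 -0.27 0.06 0.2 0 10' 40; python3 goal.py .15
```

```text
t: 7.83
tcp_pos: [0.4799, -0.013, 0.2363]
eef_rot: [-176.4, -12.0, -17.9]
contact_force: [0.3, 0.3, -2.4]
width: 0.0284
goal [ 0.46703637 -0.15258027  0.23756563] [-175.9961113   -14.95497563  -17.92573186] [ 0.26642422 -0.01279819 -0.9637709 ] [ 0.26642422 -0.01279819 -0.9637709 ]
t 7.8333 shift frac [ 0.151   0.684  -0.0178] turn frac [ 0.006   0.0489 -0.0025] dist 0.1401 ang 2.96
```

```bash
python3 -m inch '0.03 0.13 0 0 0.01 0 10; 0.06 0.27 0 0 0.02 0 10; 0.09 0.4 0 0 0.03 0 10; 0.12 0.52 -0.01 0 0.04 0 10; 0.14 0.61 -0.02 0.006 0.048 0 10; 0.15 0.67 -0.02 0.006 0.048 0 10; 0.15 0.684 -0.02 0.006 0.048 0 10; 0.15 0.684 -0.02 0.006 0.048 0 10' 40; python3 goal.py .09
```

```text
t: 8.5
tcp_pos: [0.4669, -0.151, 0.2377]
eef_rot: [-175.9, -14.7, -18.2]
contact_force: [-0.1, 0.1, -2.2]
width: 0.0285
goal [ 0.48302182 -0.15334816  0.17973938] [-175.9961113   -14.95497563  -17.92573186] [ 0.26642422 -0.01279819 -0.9637709 ] [ 0.26642422 -0.01279819 -0.9637709 ]
t 8.5 shift frac [0.004  0.0076 0.3009] turn frac [-0.0002  0.0032 -0.0039] dist 0.0602 ang 0.3
```

```bash
python3 -m inch '0.004 0.007 0.05 0 0.003 0 10; 0.004 0.007 0.11 0 0.003 0 10; 0.004 0.007 0.17 0 0.003 0 10; 0.004 0.007 0.22 0 0.003 0 10; 0.004 0.007 0.26 0 0.003 0 10; 0.004 0.007 0.29 0 0.003 0 10; 0.004 0.007 0.3 0 0.003 0 10; 0.004 0.007 0.3 0 0.003 0 10' 40; python3 goal.py .07
python3 - <<'E'
from h import *
from cell import *
for n in("scene","top"): cv2.imwrite(f"pics/{n}7.png",camera(n)[:,:,::-1])
crop("pics/scene7.png","pics/d1.png",195,115,75,75,8)
crop("pics/top7.png","pics/d2.png",260,160,75,75,8)
s=read_state();p=s['tcp_pos']
from scipy.spatial.transform import Rotation as R
z=R.from_euler('xyz',s['eef_rot'],degrees=True).as_matrix()[:,2]
for k in(-.013,.013,.07): print(k,[np.round(proj(n,p+z*k),1) for n in("scene","top")])
print("spot",[np.round(proj(n,[.507,-.1545,.093]),1) for n in("scene","top")])
E
```

```text
t: 9.17
tcp_pos: [0.484, -0.1524, 0.1803]
eef_rot: [-175.9, -15.0, -18.0]
contact_force: [-1.2, -1.2, -1.5]
width: 0.0277
goal [ 0.4883503  -0.15360413  0.16046396] [-175.9961113   -14.95497563  -17.92573186] [ 0.26642422 -0.01279819 -0.9637709 ] [ 0.26642422 -0.01279819 -0.9637709 ]
t 9.1667 shift frac [-0.0038  0.0063  0.1017] turn frac [-0.0008 -0.0006 -0.0016] dist 0.0204 ang 0.11
-0.013 [array([[237.1, 136.2]]), array([[296.9, 206.9]])]
0.013 [array([[236.2, 143. ]]), array([[296.1, 205.9]])]
0.07 [array([[234.3, 157. ]]), array([[294.6, 203.8]])]
spot [array([[233.8, 161.7]]), array([[294.1, 203.6]])]
```

View pics/d1.png

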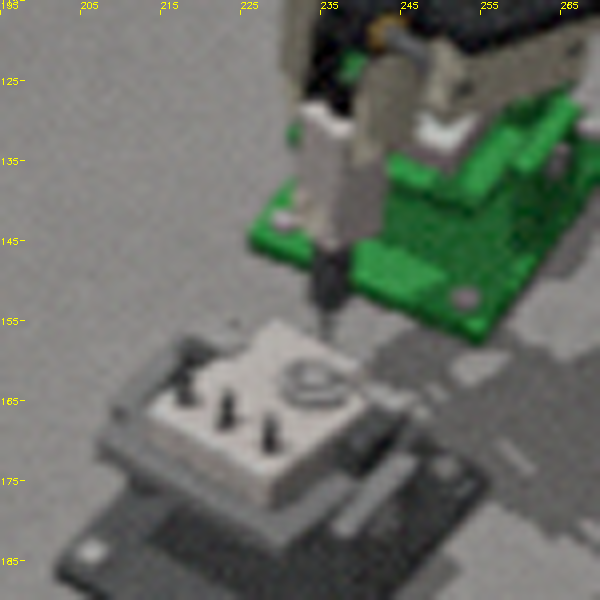

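View pics/d2.png

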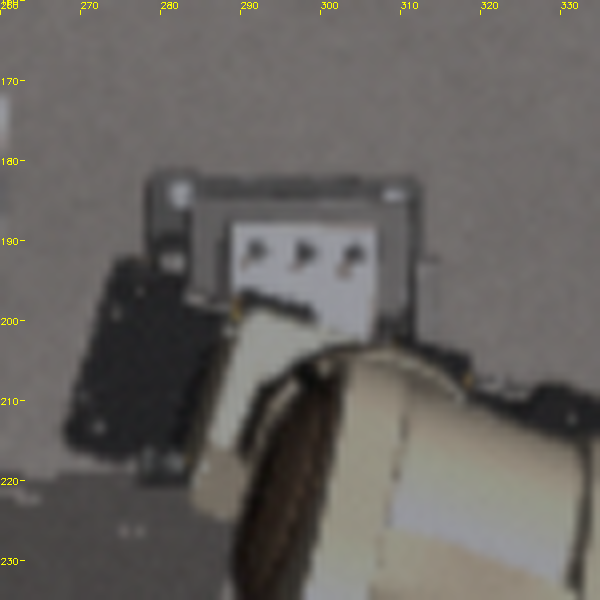

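```bash
python3 - <<'E'
from h import *
im=cv2.imread("pics/scene7.png")
for r in range(144,160): print(r,[tuple(int(a) for a in im[r,c]) if 0 else int(im[r,c].astype(int).sum()//3) for c in range(228,246)])
crop("pics/scene7.png","pics/d3.png",222,125,45,35,14)
E
python3 goal.py .07
```

```text
144 [87, 89, 88, 82, 92, 115, 123, 122, 111, 93, 92, 90, 89, 80, 62, 55, 53, 59]
145 [58, 75, 86, 89, 86, 79, 84, 111, 124, 94, 73, 77, 90, 88, 76, 55, 56, 59]
146 [43, 35, 52, 64, 78, 81, 53, 66, 74, 55, 47, 67, 88, 88, 87, 82, 84, 76]
147 [97, 60, 47, 44, 46, 55, 52, 47, 32, 37, 38, 64, 87, 89, 84, 93, 86, 83]
148 [134, 131, 125, 96, 55, 42, 49, 45, 49, 30, 35, 71, 87, 86, 87, 87, 88, 86]
149 [137, 141, 143, 135, 124, 94, 46, 50, 51, 38, 46, 74, 95, 87, 82, 90, 84, 85]
150 [137, 139, 139, 142, 133, 101, 52, 49, 45, 39, 33, 49, 58, 81, 91, 91, 95, 88]
151 [132, 131, 134, 139, 132, 95, 55, 45, 34, 39, 35, 44, 43, 36, 54, 76, 85, 87]
152 [137, 137, 136, 133, 127, 97, 57, 42, 37, 43, 75, 110, 95, 53, 40, 43, 53, 59]
153 [135, 133, 132, 132, 136, 122, 94, 51, 46, 70, 115, 130, 137, 120, 88, 57, 51, 39]
154 [134, 138, 133, 133, 137, 138, 117, 81, 91, 119, 138, 139, 138, 137, 132, 132, 128, 94]
155 [150, 170, 155, 143, 137, 134, 123, 84, 94, 123, 139, 138, 136, 132, 141, 141, 139, 133]
156 [173, 172, 174, 168, 148, 124, 121, 97, 107, 138, 142, 141, 136, 134, 141, 138, 128, 108]
157 [176, 175, 176, 174, 168, 165, 143, 106, 111, 135, 134, 136, 134, 136, 138, 125, 100, 91]
158 [177, 174, 176, 174, 175, 176, 174, 159, 134, 128, 134, 136, 138, 126, 105, 97, 94, 91]
159 [176, 170, 176, 173, 163, 164, 165, 164, 162, 159, 141, 135, 136, 122, 92, 94, 91, 94]
goal [ 0.4883503  -0.15360413  0.16046396] [-175.9961113   -14.95497563  -17.92573186] [ 0.26642422 -0.01279819 -0.9637709 ] [ 0.26642422 -0.01279819 -0.9637709 ]
t 9.2667 shift frac [-0.0076  0.0049  0.1053] turn frac [-0.0005 -0.002  -0.0019] dist 0.0211 ang 0.17
```

View pics/d3.png

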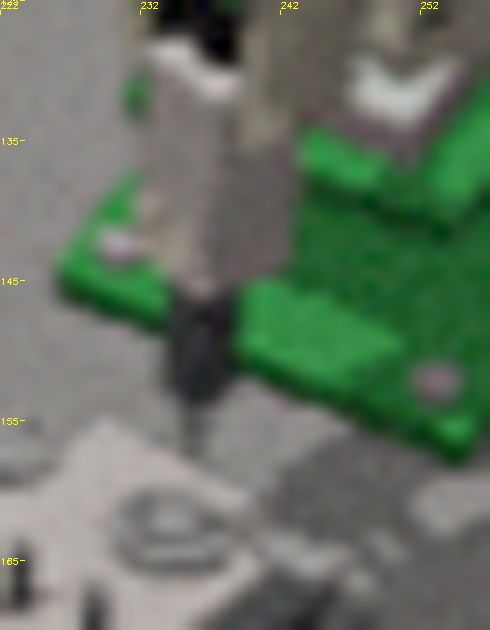

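```bash
python3 -m inch '0.006 0.003 0.02 0 0 0 10; 0.012 0.005 0.04 0 0 0 10; 0.012 0.005 0.055 0 0 0 10; 0.012 0.005 0.065 0 0 0 10; 0.012 0.005 0.075 0 0 0 10; 0.012 0.005 0.08 0 0 0 10; 0.012 0.005 0.08 0 0 0 10; 0.012 0.005 0.08 0 0 0 10' 40; python3 goal.py .064
python3 - <<'E'
from h import *
from cell import *
f=[]
for i in range(4):
    im=camera("scene"); f.append(read_state()['contact_force'])
print(np.mean(f,0))
cv2.imwrite("pics/scene8.png",im[:,:,::-1])
crop("pics/scene8.png","pics/e1.png",215,140,35,40,16)
E
```

```text
t: 9.93
tcp_pos: [0.4903, -0.1547, 0.166]
eef_rot: [-175.9, -15.0, -18.0]
contact_force: [0.4, 0.8, -1.5]
width: 0.0281
goal [ 0.48994885 -0.15368092  0.15468134] [-175.9961113   -14.95497563  -17.92573186] [ 0.26642422 -0.01279819 -0.9637709 ] [ 0.26642422 -0.01279819 -0.9637709 ]
t 9.9333 shift frac [-0.0179 -0.0004  0.0539] turn frac [-0.0005 -0.0015 -0.0019] dist 0.0114 ang 0.15
[-0.30890462 -0.36767253 -1.78093346]
```

View pics/e1.png

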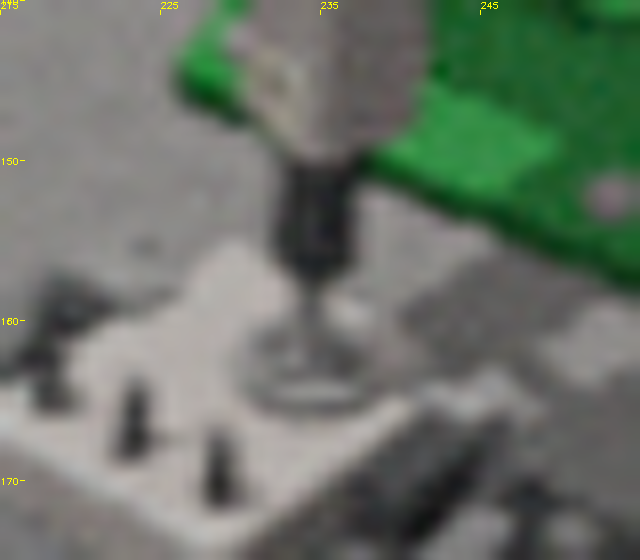

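```bash
python3 -m inch '0 0 0.006 0 0 0 10; 0 0 0.012 0 0 0 10; 0 0 0.018 0 0 0 10; 0 0 0.024 0 0 0 10; 0 0 0.03 0 0 0 10; 0 0 0.035 0 0 0 10; 0 0 0.035 0 0 0 10; 0 0 0.035 0 0 0 10' 40; python3 goal.py .064
python3 - <<'E'
from h import *
from cell import *
f=[]
for i in range(6):
    im=camera("scene"); f.append(read_state()['contact_force'])
print(np.mean(f,0))
cv2.imwrite("pics/scene9.png",im[:,:,::-1])
crop("pics/scene9.png","pics/e2.png",215,140,35,40,16)
E
```

```text
t: 10.8
tcp_pos: [0.4923, -0.1548, 0.1594]
eef_rot: [-175.9, -15.1, -18.1]
contact_force: [0.1, 0.0, -0.5]
width: 0.0279
goal [ 0.48994885 -0.15368092  0.15468134] [-175.9961113   -14.95497563  -17.92573186] [ 0.26642422 -0.01279819 -0.9637709 ] [ 0.26642422 -0.01279819 -0.9637709 ]
t 10.8 shift frac [-0.0189 -0.0005  0.0194] turn frac [-0.0004 -0.0019 -0.0019] dist 0.0054 ang 0.16
[-0.62981182 -0.12422369 -0.12177758]
```

View pics/e2.png

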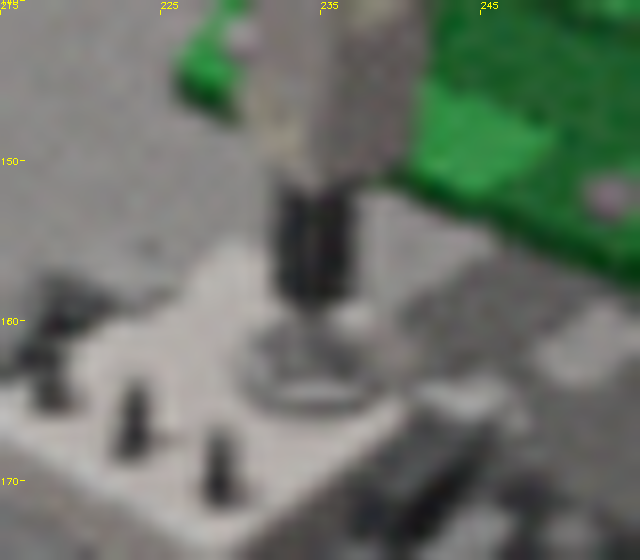

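Run:
```python
from h import *
s=14;o=(222,148);h,w=22,26
ims=[]
S=np.array([.507,-.1545,.093])
t=.27;M=Rz(-.048)@Ry(-t)
a=np.linspace(0,2*np.pi,40)
for f in("scene0","scene9"):
    im=cv2.imread(f"pics/{f}.png")[o[1]:o[1]+h,o[0]:o[0]+w];im=cv2.resize(im,None,fx=s,fy=s,interpolation=cv2.INTER_CUBIC)
    ims.append(im.copy())
    for r in(.0095,.016):
        P=S+(M@np.array([r*np.cos(a),r*np.sin(a),0*a])).T
        q=(proj("scene",P)+[-.1,.6]-o+.5)*s
        cv2.polylines(im,[q.astype(int)],True,(0,0,255),1)
    ims.append(im)
g=np.vstack([np.hstack(ims[:2]),np.hstack(ims[2:])]);cv2.imwrite("pics/f1.png",g);print(g.shape)
```

```text
(616, 728, 3)
```

View pics/f1.png

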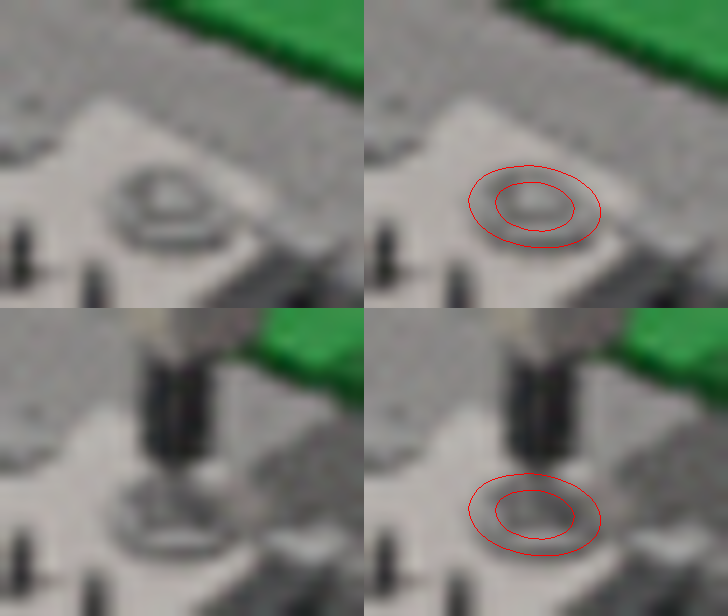

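```bash
python3 -m inch '0 0 0.004 0 0 0 10; 0.003 0 0.008 0 0 0 10; 0.005 0 0.012 0 0 0 10; 0.005 0 0.016 0 0 0 10; 0.005 0 0.019 0 0 0 10; 0.005 0 0.021 0 0 0 10; 0.005 0 0.021 0 0 0 10; 0.005 0 0.021 0 0 0 10' 40; python3 goal.py .064
python3 - <<'E'
from h import *
from cell import *
f=[]
for i in range(10):
    im=camera("scene"); s=read_state();f.append(np.r_[s['contact_force'],s['tcp_pos']])
print(np.round(np.mean(f,0),4),np.round(np.std(f,0),4))
cv2.imwrite("pics/scene10.png",im[:,:,::-1])
crop("pics/scene10.png","pics/e3.png",215,130,45,40,14)
E
```

```text
t: 11.77
tcp_pos: [0.4942, -0.1551, 0.1555]
eef_rot: [-175.9, -15.0, -18.1]
contact_force: [-0.9, 1.1, 2.0]
width: 0.0278
goal [ 0.48994885 -0.15368092  0.15468134] [-175.9961113   -14.95497563  -17.92573186] [ 0.26642422 -0.01279819 -0.9637709 ] [ 0.26642422 -0.01279819 -0.9637709 ]
t 11.7667 shift frac [-0.0228 -0.0001 -0.0019] turn frac [-0.0005 -0.0016 -0.0019] dist 0.0046 ang 0.15
[-1.3601  1.4195  1.2514  0.4943 -0.1551  0.1555] [0.2952 0.3954 0.4092 0.     0.     0.    ]
```

View pics/e3.png

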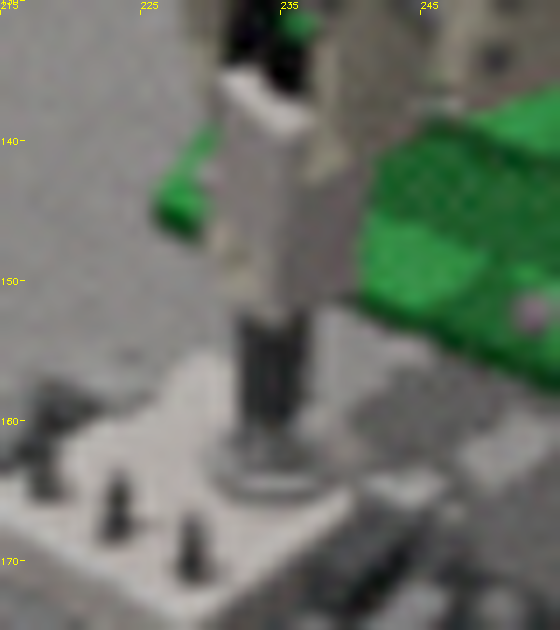

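Run:
```python
from h import *
from cell import *
from scipy.spatial.transform import Rotation as R
st=read_state();Rm=R.from_euler('xyz',st['eef_rot'],degrees=True).as_matrix();p=st['tcp_pos']
s=14;o=(220,124);h,w=44,28
im=cv2.imread("pics/scene10.png")[o[1]:o[1]+h,o[0]:o[0]+w];im=cv2.resize(im,None,fx=s,fy=s,interpolation=cv2.INTER_CUBIC)
raw=im.copy()
def dr(L,col,closed=True):
    P=(Rm@np.array(L,float).T).T/1000+p
    q=(proj("scene",P)+[0,.6]-o+.5)*s;cv2.polylines(im,[q.astype(int)],closed,col,1)
dx=-4
for z in(13,-43): dr([(a+dx,b,z) for a,b in((14,14),(14,-14),(-14,-14),(-14,14))],(0,0,255))
for a,b in((14,14),(14,-14),(-14,-14),(-14,14)): dr([(a+dx,b,13),(a+dx,b,-43)],(0,0,255),False)
t=np.linspace(0,6.28,30)
for z in(13,48): dr([(dx+9*np.cos(k),9*np.sin(k),z) for k in t],(255,0,0))
dr([(dx,0,48),(dx,0,64)],(0,255,255),False)
cv2.imwrite("pics/g1.png",np.hstack([raw,im]))
```

```text
(no output)
```

View pics/g1.png

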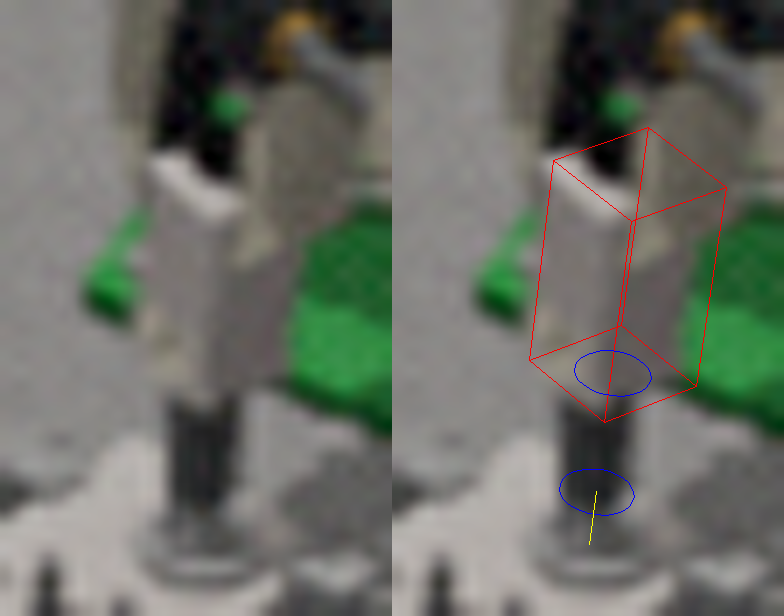

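Run:
```python
from cell import *
s=read_state();print(s['t'],s['contact_force'],s['tcp_pos'],s['width'],abs(s['dq']).max())
print(close_job())
```

```text
12.2667 [-1.68219295  1.69290523  1.20969815] [ 0.49424709 -0.15512694  0.15551565] 0.028322191634125832 0.08884207065107644
the job is handed in; nothing more can be done
None
```

I took the probe out of its stand and pressed its tip onto the ringed boss of the grey fixture. I handed in at 12.3 s of the 38 s allowed, still holding it at a 40 N grip setting. The interface gives no verdict, so I can't confirm it passed.

**Last checks**
- **Tip position:** in the last scene picture the tip lines up with the ring to within about 1 pixel (roughly 3 mm). In the depth direction it rests on the pose fit and the arm's own position, good to about 3–4 mm. The arm hid the top camera's view.
- **Press:** the force along the boss normal rose by about 3.2 N, which means about 5 mm of plunger travel. The tool's travel suggests about 6.4 mm. Both lie inside 3–9 mm.
- **Squareness:** the tool is within 0.2 degrees of my fitted boss normal. The fitted tilt is 0.27 rad and could be off by about 1.5 degrees. The probe's edges in the picture agree to about 3 degrees.
- **Grip and stillness:** the finger opening was 28 mm, matching the grip, and the tool pose was steady.
- **Fixture and bystanders:** the bracket looked unmoved in the close-ups. I steered clear of the other things but did not re-measure them at the end.

**What disagreed**
- **Side force:** about 1.8 N in y appeared with the press, which I could not explain.
- **Model overlay:** the outline of the grip differed from the picture by up to 1.7 pixels on one edge.
- **Finger tips:** in the pictures they looked 15–35 mm higher than the reported tool point, so the fingers may hold the upper part of the grip.

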